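Start a jig clamp screw square with a T-key

ROBOT

A 6-joint arm with a two-finger parallel gripper is mounted at the origin on the work surface. World frame = base frame: x ahead of the robot, y to its left, z up, the work surface at z = 0. Lengths are in m, angles in rad, forces in N, time in s.
With the tool pointing down it reaches from about 0.375 to 0.975 m from the base axis. Payload 3.8 kg.
Tool frame: the origin (TCP) lies midway between the tips of the shut fingers; the grasp point (between the pads) lies 19 mm behind it; z points along the fingers, y is the line along which they close (so a half turn about z gives the same grasp; the last joint's range is limited). The gripper opens to 88 mm and grips with 3 to 60 N. Pads are 18 mm wide; open, the fingers measure 123 mm over their backs; the gripper's body (75 mm by 187 mm) begins 45 mm behind the grasp point.
Start: joints at [1.28, 0.264, 1.604, -0, 1.274, -0.037], TCP at [0.169, 0.653, 0.239] pointing down, gripper open.
Joint ranges: [-2.63, 2.63], [-0.94, 2.18], [0.31, 2.57], [-1.31, 4.45], [0, 2.66], [-2.55, 2.55]. Speed limits (rad/s): [2.57, 2.57, 3.14, 3.14, 3.14, 3.14].

INTERFACE

Orientations are given as a rotation vector (axis times angle).
In Python, from cell import manip, inverse_kinematics, cams, order gives the robot as it stands. Calls block until the motion is done:
- manip.move_pose(position, orientation): joint-space move of the TCP to a pose.
- manip.move_linear(position, rate=0.15, rot=None): straight line of the TCP; rot=None keeps the orientation; rate is the mean speed in m/s.
- manip.set_joints(angles): joint-space move.
- manip.set_gripper(opening, force=None): finger opening in m; force is the grip in N (None keeps the last); returns when the fingers have stopped.
- manip.dwell(seconds).
- inverse_kinematics(position, orientation): joint angles nearest the present ones, or None.
- manip.state(): the state.
- cams.capture(name): name is "side" or "top" or "wrist"; returns a dict with "image" (400x640x3 uint8, blue, green, red), "z_map" (400x640 float32, m along the optical axis (not along the pixel's ray), 0 where there is no reading), "intrinsics" (3x3 intrinsics, pixels), "k1" (the pictures are not rectified: a ray, as slopes to the right and down, at radius r is drawn at 1 + k1 r^2 times it, then the intrinsics apply), "position" and "orientation" of the camera in the world; the wrist camera has in their place "T_tool_cam" (4x4, takes a point from camera to tool coordinates, whose origin is the TCP and whose axes are the flange's). Camera axes: x right, y down, z forward; pixel columns grow to the right and rows downward; lengths in m; the calibration is good to about 2 mm. A picture is of the moment at which its call begins: read the wrist's pose just before it.
A pose or a line that the arm cannot do raises manip.IKError and nothing moves.
- order.close_job(): hands the job in; it is judged then, once.
The state is a dict: "clock": time; "joint_pos": joint angles; "joint_velocities": joint speeds; "tau": joint torques, N m; "tool_pos": TCP position; "tcp_rot": TCP orientation; "contact_force": force on the tool from outside, world axes, zero at the start; "moment": the same for the moment, N m; "gripper_width": finger opening in m; "grasp_force": force on a finger pad.
Only numpy, scipy, OpenCV 4.12 (cv2) and the standard library are available. Lean on these libraries where they do the work, as an engineer would, in place of code of your own. Each camera call takes 0.05 s, during which the arm holds its last target. There are 200 camera calls.

TASK

On the brazing bench the clamp screw of the jig stands loose and leaning in its hole. Take the T-handled key from its stand, fit it fully down over the screw's square head, bring the screw upright and only then turn it clockwise, a good quarter turn, keeping it square all the time so that it does not cross-thread. Touch the screw with the key only and without forcing it, then stand the key back in its stand and leave the other things on the bench alone.

Things in the scene. Friction and masses are not known exactly. Their poses are not given: they have to be found in the camera images.
- key: Loose steel T-handled box key, 107 mm tall, about 280 g. Origin: centre of its open lower end (mouth); z up the shaft, x along the bar. From the mouth up: square body 24 x 24 mm to 44 mm, round shaft 14 mm diameter (20 mm ring just below the bar), bar. Socket in the mouth: square, 15.6 mm wide, sides along x and y, 26 mm deep. Starts in the stand, bar along the stand's x.
- key_bar (a point): Centre of the key's handle bar, 100 mm above the mouth, where to grip it; axes as the key. The bar is 96 mm long (x), 12 mm thick (y), 14 mm high (z).
- stand: Fixed dark wooden block 70 x 70 x 40 mm with a square pocket 32 mm wide in its top (sides along its x and y, chamfered mouth), pocket floor 6 mm above the bench. Origin: centre of the underside, z up.
- stand_floor (a point): Centre of the stand's pocket floor, 6 mm above the bench; axes as the stand. The key's mouth rests here when it is put away (bar along the stand's x or y, either way round).
- jig: Fixed brazing jig: dark steel plate 100 x 160 x 16 mm (x, y, z), a copper tube 15 mm diameter along x at y = 42 mm, and a steel clamp strap 34 x 105 mm along y whose top, 50 mm above the bench, is its highest part. The screw stands in the strap at x = 0, y = -30 mm. Origin: centre of the underside, z up.
- loose_screw: The clamp screw. Origin: the unmoving point on the strap's top, 50 mm above the bench, about which it leans (its axes show only part of the lean: see screw_top). Along its axis from here: shank 12 mm diameter to 20 mm, flange 30 mm diameter to 24 mm, square head 14 x 14 mm to 42 mm, tapered round pilot (13.8 to 6 mm diameter) to 48 mm. 3 N sideways on the head moves it; it stays where put.
- screw_flange (a point): Centre of the flange's top face, 24 mm up the screw's axis, where the key's mouth rests when fully down. How far the square head is turned is not measured and differs each time: with the pilot in the socket, turn the lightly pressed key (about 5 N) until it falls over the flats (they must agree to about 7 degrees). More than 60 N from the key is forcing it.
- screw_top (a point): Centre of the top of the screw's pilot, 48 mm up its axis; its z axis is the screw's axis, at the start 6 to 12 degrees off vertical; the key's play on the head lets it lag by up to 6 degrees. Its x and y axes do not tell how the square head is turned.
- screw (a joint): Turn of the screw in rad, 0 at the start, growing clockwise seen from above; it cannot go below 0 (forcing a fitted key anticlockwise jams it) and turns on to 3.0 at about 0.12 N m. A quarter turn is 1.57; from 1.2 on it counts as started.
- flux_jar: Bystander: white ceramic jar, 60 mm diameter, 75 mm tall, origin at the centre of its underside. Leave alone.
- fire_brick: Bystander: terracotta brick 114 x 75 x 64 mm, origin at the centre of its underside. Leave alone.
- bar_stock: Bystander: dark steel square bar 130 x 16 x 16 mm lying along its x, origin at the centre of its underside. Leave alone.
Mind the look-alikes: they are no part of the job. Several things have the shape of the stand; the one meant has the colours described above.

How it is judged:
On the way, in this order (a step that is already met when the one before it is completed fails the run):
1. the key is fully down over the square head and the screw stands upright, not yet turned (distance between key and screw_flange below 0.006 m and angle between the z axis of key and the z axis of screw_top, either way round below 0.15 rad and angle between screw_top's own z axis and vertical below 0.09 rad and value of joint screw below 0.12 rad), for 0.2 s.
2. the key has turned the screw a quarter turn clockwise (1.2 rad or more), still seated on it (value of joint screw above 1.2 rad and distance between key and screw_flange below 0.009 m), for 0.1 s.
At the end, for the whole second after the job is handed in: The screw is turned at least 1.2 rad clockwise and stands within 0.1 rad of vertical; the key stands at rest in the stand's pocket, its mouth within 10 mm of the pocket floor's centre and tilted less than 0.3 rad (value of joint screw above 1.2 rad and angle between screw_top's own z axis and vertical below 0.1 rad and distance between key and stand_floor below 0.01 m and angle between key's own z axis and vertical below 0.3 rad and linear speed of key below 0.02 m/s); the robot touches nothing.
It fails at once if the screw turned (past 0.15 rad) while leaning more than 0.1 rad: cross-threaded (value of joint screw above 0.15 rad and angle between screw_top's own z axis and vertical above 0.1 rad).
It fails at once if the key forces the screw with more than 60 N (contact force between key and loose_screw above 60 N).
It fails at once if the fingers or the arm touch the screw (contact force between any of the fingers, the arm and loose_screw above 1 N).
It fails at once if a bystander is moved by more than 15 mm (distance of any of flux_jar, fire_brick, bar_stock from where it was at the start of the episode above 0.015 m).
It also fails if it takes over 67 s, if anything falls off the work surface, if the arm or the gripper's body presses on something with over 40 N, if the wrist force passes 120 N, or if a joint passes its speed limit or range.

## Working session

There is one attempt and no reset: what is moved stays moved. The work goes in short steps, each a Python script; the robot and the scene stay as the last script left them, time stands still between calls to the robot, and variables do not carry over. Pictures are saved under pics/ and viewed, at most 10 in all, crops included, and the job is handed in when it is done.

```bash
ls; mkdir -p pics; python3 - <<'E'
from cell import manip,cams
import cv2,numpy as np
s=manip.state();print({k:np.round(v,3).tolist() for k,v in s.items()})
for n in("top","side"):
    c=cams.capture(n);cv2.imwrite(f"pics/{n}0.png",c["image"]);np.savez(f"pics/{n}0.npz",**c)
    print(n,c["intrinsics"].tolist(),c["k1"],c["position"],c["orientation"])
E
```

```text
pics
{'clock': 0.0, 'joint_pos': [1.28, 0.265, 1.605, -0.0, 1.274, -0.037], 'joint_velocities': [0.0, -0.002, -0.001, 0.001, -0.001, 0.001], 'tau': [-0.0, -50.21, -35.688, 0.073, 0.029, -0.0], 'tool_pos': [0.169, 0.653, 0.237], 'tcp_rot': [-0.398, -3.116, 0.003], 'contact_force': [-0.667, 0.408, -0.079], 'moment': [0.045, 0.002, 0.029], 'grasp_force': 0.0, 'gripper_width': 0.088}
top [[383.19515235988274, 0.0, 316.66836492209706], [0.0, 383.19515235988274, 205.31787922015448], [0.0, 0.0, 1.0]] -0.053112187568409706 [ 4.34355113e-01 -4.90046884e-04  8.47712226e-01] [-2.19197538  2.12658696 -0.18758941]
side [[423.5108308873674, 0.0, 322.71024650273563], [0.0, 423.5108308873674, 193.73201507942028], [0.0, 0.0, 1.0]] -0.10472075398367228 [ 0.36110208 -0.66250249  0.60592603] [-2.21431886  0.31153076 -0.15286283]
```

View pics/top0.png

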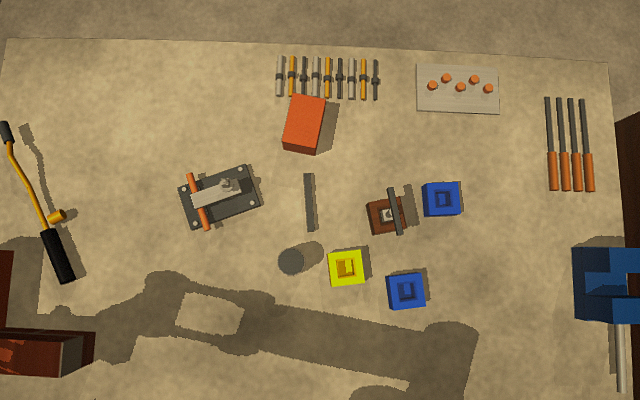

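View pics/side0.png

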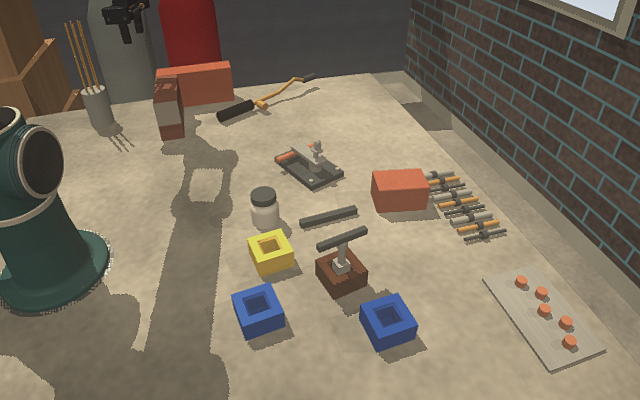

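Top view: the key is in the brown stand, with its bar from (391,189) to (399,235). The jig is at about (220,197) with the screw head at about (226,184). The blue and yellow blocks are look-alikes. The side view shows the same key at (342,250) and the screw at (318,150).

```bash
cat > h.py <<'E'
import numpy as np,cv2
from scipy.spatial.transform import Rotation as R
def pose(c):
    if "T_world" in c: return c["T_world"]
    T=np.eye(4);T[:3,:3]=R.from_rotvec(c["orientation"]).as_matrix();T[:3,3]=c["position"];return T
def rays(c,uv):
    k=float(c["k1"]);D=np.array([k,0,0,0,0.])
    p=cv2.undistortPointsIter(np.asarray(uv,float).reshape(-1,1,2),np.asarray(c["intrinsics"]),D,None,None,(3,50,1e-10)).reshape(-1,2)
    return np.c_[p,np.ones(len(p))]
def cloud(c):
    z=c["z_map"];v,u=np.mgrid[:z.shape[0],:z.shape[1]]
    T=pose(c);P=rays(c,np.c_[u.ravel(),v.ravel()])*z.reshape(-1,1)
    P=(P@T[:3,:3].T+T[:3,3]);P[z.ravel()==0]=np.nan
    return P.reshape(*z.shape,3)
def onplane(c,uv,h):
    T=pose(c);d=rays(c,uv)@T[:3,:3].T;return T[:3,3]+d*((h-T[2,3])/d[:,2])[:,None]
def wrist():
    from cell import manip,cams
    s=manip.state();c=cams.capture("wrist")
    T=np.eye(4);T[:3,:3]=R.from_rotvec(s["tcp_rot"]).as_matrix();T[:3,3]=s["tool_pos"]
    c["T_world"]=T@c["T_tool_cam"];return c
def proj(c,P):
    T=np.linalg.inv(pose(c));p=np.atleast_2d(P)@T[:3,:3].T+T[:3,3];p=p[:,:2]/p[:,2:]
    p=p*(1+float(c["k1"])*(p**2).sum(1,keepdims=True));K=np.asarray(c["intrinsics"])
    return p*[K[0,0],K[1,1]]+[K[0,2],K[1,2]]
def down(yaw): # tool z down, tool y axis at world angle yaw
    y=np.array([np.cos(yaw),np.sin(yaw),0]);z=np.array([0,0,-1.]);return R.from_matrix(np.c_[np.cross(y,z),y,z])
def rect(xy):
    (c,s,a)=cv2.minAreaRect(xy.astype(np.float32)*1000);return np.round(np.array(c)/1000,4),np.round(s,1),round(a,1)
E
python3 - <<'E'
from h import *
for n in("top","side"):
    c=dict(np.load(f"pics/{n}0.npz"));P=cloud(c);x,y,z=P[...,0],P[...,1],P[...,2]
    u,v=(388,214) if n=="top" else (342,250)
    ctr=onplane(c,[(388,214)] if n=="top" else [(342,265)],.05)[0];print(n,ctr)
    m=(np.hypot(x-ctr[0],y-ctr[1])<.08)&(z>.095)&(z<.13);print("bar",m.sum(),rect(P[m][:,:2]),np.median(P[m],0))
    hsv=cv2.cvtColor(c["image"],cv2.COLOR_BGR2HSV);
    m=(np.hypot(x-ctr[0],y-ctr[1])<.07)&(z>.034)&(z<.046)&(hsv[...,1]>100);print("stand",m.sum(),rect(P[m][:,:2]),np.median(P[m],0))
    j=onplane(c,[(226,184)] if n=="top" else [(318,150)],.09)[0];print("screw",j)
    m=(np.hypot(x-j[0],y-j[1])<.06)&(z>.06)&(z<.12)
    for a,b in((.06,.08),(.08,.12)):
        q=m&(z>a)&(z<b);print(a,q.sum(),np.round(P[q].mean(0),4) if q.any() else 0, z[q].max() if q.any() else 0)
    m=(np.hypot(x-j[0],y-j[1])<.12)&(z>.044)&(z<.055);print("strap",m.sum(),rect(P[m][:,:2]))
    m=(np.hypot(x-j[0],y-j[1])<.14)&(z>.012)&(z<.02);print("plate",m.sum(),rect(P[m][:,:2]))
E
```

```text
top [ 0.53724413 -0.17319395  0.05      ]
bar 377 (array([ 0.5362, -0.1732]), array([96. , 18.9]), 8.8) [ 0.53536054 -0.17167633  0.1133113 ]
stand 665 (array([ 0.5366, -0.1735]), array([70.3, 71. ]), 12.4) [ 0.53467681 -0.16066904  0.04097271]
screw [0.5823219  0.16233283 0.09      ]
0.06 91 [0.5806 0.164  0.0754] 0.07992632347849571
0.08 61 [0.5853 0.1643 0.0925] 0.09963727490582275
strap 696 (array([0.5698, 0.1924]), array([ 34.6, 104.7]), 22.7)
plate 2047 (array([0.5692, 0.1941]), array([101.8, 159.5]), 22.2)
side [ 0.53484552 -0.18150276  0.05      ]
bar 563 (array([ 0.5359, -0.1746]), array([96.1, 16.6]), 11.9) [ 0.53374571 -0.1764062   0.11186353]
stand 721 (array([ 0.5356, -0.1726]), array([71.2, 71.6]), 11.4) [ 0.52776872 -0.17639223  0.04016092]
screw [0.57913339 0.13497276 0.09      ]
0.06 73 [0.581  0.1625 0.0733] 0.07993749056135113
0.08 58 [0.5846 0.163  0.0902] 0.09940314570090014
strap 355 (array([0.5691, 0.1919]), array([ 34.9, 106.6]), 22.3)
plate 1002 (array([0.5911, 0.1362]), array([148.9, 277.1]), 10.0)
```

```bash
python3 - <<'E'
from h import *
from cell import manip,cams,inverse_kinematics as ik
c=wrist();print(np.round(c["T_tool_cam"],3).tolist(),c["intrinsics"][0],c["k1"])
Tc=np.asarray(c["T_tool_cam"])
for yaw in np.radians([12-90,12+90,22.5,22.5+180,22.5-90,22.5+90]):
    for p in([.536,-.174,.15],[.581,.1653,.2]):
        q=ik(p,down(yaw).as_rotvec());print(round(np.degrees(yaw)),p[1],None if q is None else np.round(q,2))
im=[]
for i,(t,h,yaw) in enumerate([([.583,.163,.09],.22,np.radians(22.5+90)),([.536,-.174,.09],.22,np.radians(102))]):
    Rm=down(yaw);p=np.array([t[0],t[1],h]);off=Rm.apply(Tc[:3,3]);p[:2]-=off[:2]*.8
    try: manip.move_pose(p,Rm.as_rotvec())
    except manip.IKError as e: print("ik",e); continue
    manip.dwell(.3);c=wrist();np.savez(f"pics/w{i}.npz",**c);u=proj(c,[t])[0];print(u,manip.state()["clock"])
    u,v=np.clip(u,[130,100],[510,300]).astype(int);print(u,v)
    im.append(cv2.resize(c["image"][v-100:v+100,u-130:u+130],None,fx=3,fy=3)[:, :780] if 0 else cv2.resize(c["image"][v-100:v+100,u-130:u+130],None,fx=2,fy=2))
    cv2.imwrite(f"pics/w{i}.png",cv2.resize(c["image"][v-100:v+100,u-130:u+130],None,fx=3,fy=3,interpolation=cv2.INTER_CUBIC))
E
```

```text
[[0.0, -0.966, -0.257, 0.064], [1.0, 0.0, -0.0, 0.001], [0.001, -0.257, 0.966, -0.147], [0.0, 0.0, 0.0, 1.0]] [332.40837046   0.         322.48597316] -0.02725509946625032
-78 -0.174 [-0.36  0.13  1.94 -0.    1.08  1.  ]
-78 0.1653 [ 0.24  0.16  1.8  -0.    1.18  1.6 ]
102 -0.174 [-0.36  0.13  1.94 -0.    1.08 -2.14]
102 0.1653 [ 0.24  0.16  1.8   0.    1.18 -1.54]
22 -0.174 [-0.36  0.13  1.94 -0.    1.08 -0.75]
22 0.1653 [ 0.24  0.16  1.8  -0.    1.18 -0.16]
202 -0.174 [-0.36  0.13  1.94 -0.    1.08  2.39]
202 0.1653 None
-68 -0.174 [-0.36  0.13  1.94 -0.    1.08  0.82]
-68 0.1653 [ 0.24  0.16  1.8  -0.    1.18  1.41]
112 -0.174 [-0.36  0.13  1.94 -0.    1.08 -2.32]
112 0.1653 [ 0.24  0.16  1.8   0.    1.18 -1.73]
[323.27089493 130.4134576 ] 2.85
323 130
[322.5260288  129.80268915] 4.5167
322 129
```

View pics/w0.png

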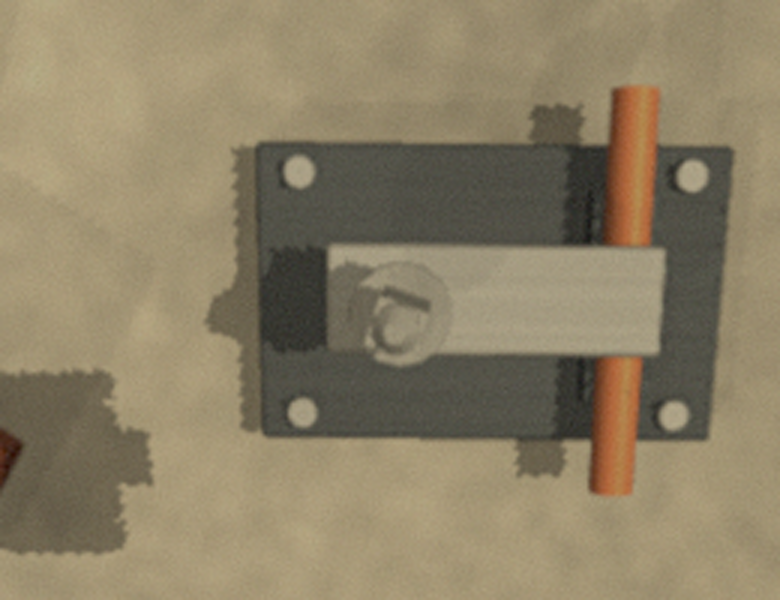

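View pics/w1.png

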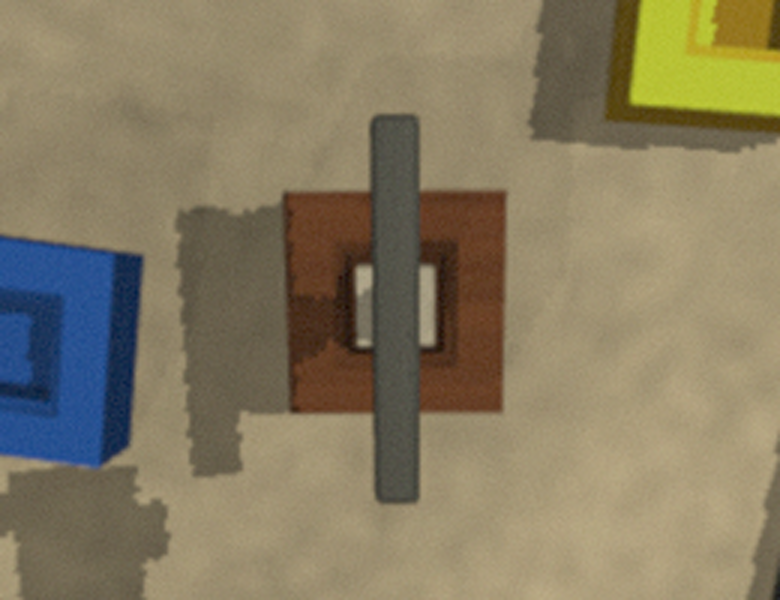

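w0 shows the flange centre at crop (402,314), i.e. full (327,134.7), and the pilot top at about (398,324), full (325.5,138). A head flat edge runs from (385,290) to (430,305), so the flats are at about 5° world yaw (mod 90). w1 shows the key upright in the brown stand, with the bar centre at crop (395,308).

```bash
python3 - <<'E'
from h import *
c=dict(np.load("pics/w0.npz"));P=cloud(c);x,y,z=P[...,0],P[...,1],P[...,2]
o=np.array([.5808,.1653])
print("flange",onplane(c,[(327,134.7)],.074),"pilot",onplane(c,[(325.5,138)],.0975))
d=np.hypot(x-o[0],y-o[1])
m=(d<.13)&(z>.044)&(z<.055);print("strap",rect(P[m][:,:2]),np.median(z[m]))
m=(d<.15)&(z>.012)&(z<.02);print("plate",rect(P[m][:,:2]),np.median(z[m]))
for a,b in((.068,.079),(.088,.094),(.094,.12)):
    q=(d<.03)&(z>a)&(z<b);print(a,q.sum(),P[q].mean(0).round(4),rect(P[q][:,:2]),z[q].max())
c=dict(np.load("pics/w1.npz"));P=cloud(c);x,y,z=P[...,0],P[...,1],P[...,2];d=np.hypot(x-.536,y+.174)
m=(d<.07)&(z>.108)&(z<.12);print("bar",m.sum(),rect(P[m][:,:2]),np.median(z[m]))
hsv=cv2.cvtColor(c["image"],cv2.COLOR_BGR2HSV)
m=(d<.065)&(z>.036)&(z<.045)&(hsv[...,1]>100);print("stand",rect(P[m][:,:2]),np.median(z[m]))
m=(d<.03)&(z>.046)&(z<.056);print("body",m.sum(),rect(P[m][:,:2]),np.median(z[m]))
E
```

```text
flange [[0.5857824  0.16768487 0.074     ]] pilot [[0.58748841 0.16678008 0.0975    ]]
strap (array([0.5718, 0.1933]), array([ 34.1, 104.8]), 22.6) 0.0507191613559263
plate (array([0.5891, 0.1532]), array([103.2, 252.6]), 23.7) 0.01683954106102703
0.068 568 [0.5835 0.1666 0.0749] (array([0.5857, 0.1671]), array([29.2, 28.6]), 21.1) 0.07872787653546576
0.088 97 [0.5874 0.1665 0.0921] (array([0.5886, 0.1666]), array([14.7, 13.8]), 3.7) 0.09395645237077133
0.094 218 [0.5885 0.1664 0.0965] (array([0.5886, 0.1665]), array([13. , 13.5]), 4.7) 0.10092811073099645
bar 2047 (array([ 0.5382, -0.1729]), array([95.5, 11.6]), 12.5) 0.11373224258799192
stand (array([ 0.5385, -0.1727]), array([69.3, 70. ]), 12.5) 0.04075699456485363
body 131 (array([ 0.5378, -0.1726]), array([23.9, 23.6]), 12.0) 0.050938062519088
```

```bash
python3 - <<'E'
from h import *
from cell import manip
r=down(np.radians(102.5)).as_rotvec()
manip.move_pose([.5382,-.1729,.17],r)
manip.move_linear([.5382,-.1729,.088],.12)
manip.set_gripper(0.004,8)
s=manip.state();print(s["gripper_width"],s["grasp_force"],s["contact_force"],s["tool_pos"],s["clock"])
c=wrist();cv2.imwrite("pics/g.png",c["image"])
E
```

```text
0.013485947914530982 8.000134527683258 [ 0.01100492  1.17740597 -0.64443699] [ 0.53815652 -0.17283656  0.08795074] 6.85
```

View pics/g.png

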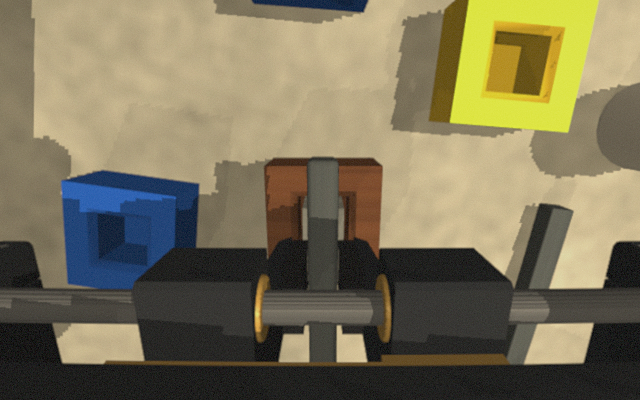

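The bar is between the fingers, image centre column about 322, with the fingers level. A reading of 13.5 mm means they hold the bar and not the ring. I'll grip firmly, lift, and go above the screw with the tool tilted.

```bash
cat >> h.py <<'E'
OFF=.082
O=np.array([.5833,.1656,.05])
def axis(lx,ly): a=np.array([lx,ly,1.]);return a/np.linalg.norm(a)
def keytcp(mouth,a,yaw):
    b=np.array([np.cos(yaw),np.sin(yaw),0]);y=np.cross(a,b);y/=np.linalg.norm(y);x=np.cross(y,a)
    return np.asarray(mouth)+OFF*a, R.from_matrix(np.c_[-x,y,-a]).as_rotvec()
def keyline(mouth,a,yaw,rate=.05):
    from cell import manip
    p,r=keytcp(mouth,a,yaw);manip.move_linear(p,rate,r)
def keynow(): # mouth, axis, bar yaw from tool pose
    from cell import manip
    s=manip.state();M=R.from_rotvec(s["tcp_rot"]).as_matrix();a=-M[:,2];x=-M[:,0]
    return s["tool_pos"]-OFF*a,a,np.arctan2(x[1],x[0]),s
E
python3 - <<'E'
from h import *
from cell import manip
manip.set_gripper(0.004,55);s=manip.state();print(s["gripper_width"],s["grasp_force"],s["contact_force"])
p=s["tool_pos"];manip.move_linear([p[0],p[1],.225],.12);s=manip.state();print(s["contact_force"],s["gripper_width"])
a=axis(.11,.012);yaw=np.radians(4.3)
t,r=keytcp(O+.09*a,a,yaw);manip.move_pose(t,r)
keyline(O+.056*a,a,yaw,.08);manip.dwell(.3)
m,ax,y,s=keynow();print(m,ax,np.degrees(y),s["contact_force"],s["moment"],s["clock"],s["joint_pos"])
from cell import cams
im=[]
c=cams.capture("side");u,v=proj(c,[O+.05*a])[0].astype(int);print(u,v);A=cv2.resize(c["image"][v-50:v+50,u-65:u+65],None,fx=6,fy=6,interpolation=cv2.INTER_CUBIC);cv2.imwrite("pics/s1.png",A)
E
```

```text
0.012563559000479915 55.00036954879761 [ 0.04703598  0.58336499 -0.30754488]
[ 0.037854   -0.27028107 -2.68984787] 0.011976651504940903
[0.58991866 0.16646774 0.10628783] [0.10823004 0.01168676 0.99405718] 4.283604744000018 [ 0.1956353  -0.13532209 -3.21821988] [ 0.02191539 -0.1307482   0.00035707] 10.5917 [ 0.2255643   0.26861728  1.6975931   0.01336284  1.2837293  -1.42466842]
318 139
```

View pics/s1.png

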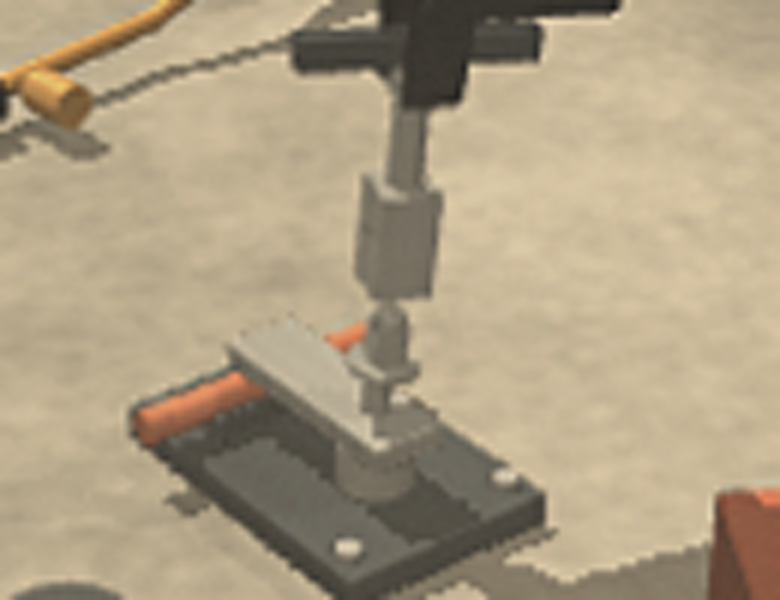

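The key hangs in line with the screw: mouth centre at crop (393,293), pilot top at (387,310), within about 2 mm. Now I'll go down along the axis with the force watched.

```bash
python3 - <<'E'
from h import *
from cell import manip
a=axis(.11,.012);yaw=np.radians(4.3)
f0=manip.state()["contact_force"].copy() if hasattr(manip.state()["contact_force"],"copy") else np.array(manip.state()["contact_force"])
f0=np.array(f0);np.save("f0.npy",f0)
for h in list(np.arange(.053,.0225,-.0015)):
    keyline(O+h*a,a,yaw,.03);m,ax,y,s=keynow();f=np.array(s["contact_force"])-f0
    print(round(h*1e3,1),"act",round((m-O)@a*1e3,1),"f",f.round(1),"ax",round(f@a,1),round(s["clock"],2))
    if f@a>5 or np.linalg.norm(f)>9: break
E
```

```text
53.0 act 52.6 f [ 0.2 -1.  -1.5] ax -1.5 10.89
51.5 act 51.3 f [ 0.4  0.2 -0.7] ax -0.6 11.14
50.0 act 49.8 f [ 0.6 -0.1 -0.5] ax -0.4 11.39
48.5 act 48.3 f [-1.8  0.3 -0.1] ax -0.3 11.64
47.0 act 46.8 f [-1.2  1.2 -1.2] ax -1.3 11.89
45.5 act 45.3 f [ 0.3 -0.1 -1. ] ax -0.9 12.14
44.0 act 43.8 f [ 0.6  0.2 -0.9] ax -0.9 12.39
42.5 act 42.4 f [ 0.2  0.2 -0.5] ax -0.5 12.64
41.0 act 40.8 f [-0.6 -0.4 -1.4] ax -1.4 12.89
39.5 act 39.3 f [ 0.2 -0.5  0. ] ax 0.1 13.14
38.0 act 37.9 f [ 0.   0.3 -0.4] ax -0.4 13.39
36.5 act 36.3 f [-0.8  0.7  0. ] ax -0.1 13.64
35.0 act 34.9 f [-0.8 -0.2 -1. ] ax -1.1 13.89
33.5 act 33.3 f [0.  0.5 0.1] ax 0.1 14.14
32.0 act 31.8 f [-1.3 -0.1 -0.9] ax -1.1 14.39
30.5 act 30.3 f [-0.1 -0.3 -1.1] ax -1.1 14.64
29.0 act 28.8 f [ 0.1 -0.1 -0.1] ax -0.1 14.89
27.5 act 27.3 f [-0.3 -0.7 -1.3] ax -1.3 15.14
26.0 act 25.8 f [ 0.6 -0.8 -1.3] ax -1.3 15.39
24.5 act 24.5 f [ 0.7 -0.3 -0.6] ax -0.5 15.64
23.0 act 24.0 f [ 0.4 -0.2  4. ] ax 4.0 15.89
```

Seated at 24.0 mm on the first try. Next I bring it upright, with a small overshoot to take up the play.

```bash
python3 - <<'E'
from h import *
from cell import manip
yaw=np.radians(4.3);f0=np.load("f0.npy");u=np.array([.11,.012])
def go(k,h):
    a=axis(*(u*k));keyline(O+h*a,a,yaw,.02);m,ax,y,s=keynow();f=np.array(s["contact_force"])-f0
    print(round(k,2),"h",round((m-O)@ax*1e3,1),"f",f.round(1),"ax",round(f@ax,1),"tilt",np.degrees(ax[:2]).round(1),round(s["clock"],2),flush=True)
    return f
for k in list(np.arange(.8,-.61,-.2)):
    f=go(k,.0228)
    if np.linalg.norm(f)>30: break
manip.dwell(.2)
for k in(-.3,0):go(k,.0228)
manip.dwell(.4);s=manip.state();print(np.array(s["contact_force"])-f0,s["moment"])
E
```

```text
0.8 h 24.2 f [ 1.5 -0.5  7.4] ax 7.5 tilt [4.9 0.5] 16.16
0.6 h 24.2 f [ 2.  -0.6  7.7] ax 7.8 tilt [3.6 0.4] 16.43
0.4 h 24.3 f [ 1.6 -0.1  7.1] ax 7.2 tilt [2.4 0.2] 16.69
0.2 h 24.3 f [0.6 0.3 7. ] ax 7.0 tilt [1.1 0.1] 16.96
0.0 h 24.3 f [1.  0.5 7.8] ax 7.8 tilt [-0.1 -0. ] 17.23
-0.2 h 24.3 f [0.4 0.3 8.3] ax 8.3 tilt [-1.4 -0.2] 17.49
-0.4 h 24.4 f [-0.   0.2  9.3] ax 9.3 tilt [-2.7 -0.3] 17.76
-0.6 h 24.4 f [-0.1  0.5  9.1] ax 9.1 tilt [-3.9 -0.4] 18.02
-0.3 h 23.9 f [ 1.2 -0.5  9.3] ax 9.3 tilt [-2.  -0.2] 18.55
0 h 23.8 f [-0.2 -1.9  9.4] ax 9.4 tilt [-0. -0.] 18.88
[-4.18710434e-03 -4.87342411e-01  9.17269410e+00] [-0.05442971  0.13397658 -0.05919809]
```

```bash
python3 - <<'E'
from h import *
from cell import cams
A=[]
for n in("side","top"):
    c=cams.capture(n);u,v=proj(c,[O+[0,0,.025]])[0];print(n,u,v,proj(c,[O])[0],proj(c,[O+[0,0,.05]])[0])
    u,v=int(u),int(v);A.append(cv2.resize(c["image"][v-35:v+35,u-25:u+25],None,fx=8,fy=8,interpolation=cv2.INTER_CUBIC))
cv2.imwrite("pics/s2.png",np.hstack(A[:2]))
E
```

```text
side 316.27709880590476 148.53194460743492 [316.36773982 157.3982246 ] [316.18435513 139.40319207]
top 225.91819793371798 184.93476822909457 [228.31898835 187.25777193] [223.36235431 182.46111975]
```

View pics/s2.png

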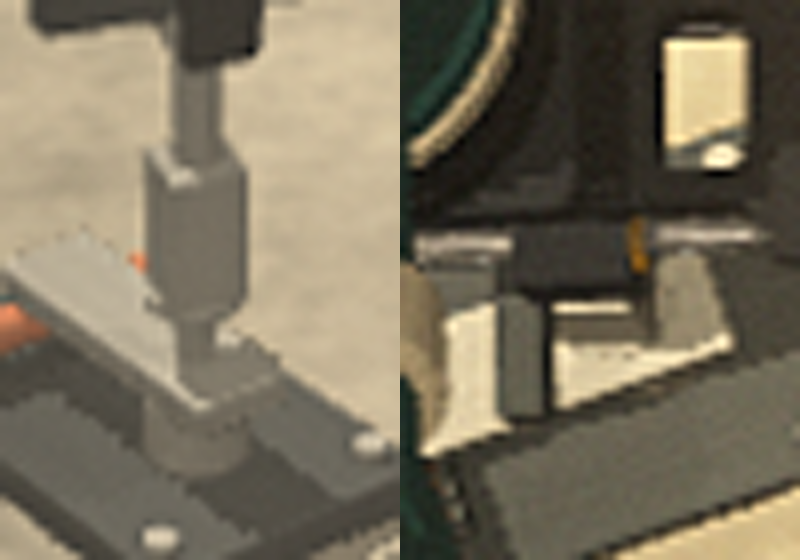

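The side crop shows the key body flush on the flange at (193,310) and the shank vertical at column 196. The screw is upright, so I turn it clockwise in steps.

```bash
python3 - <<'E'
from h import *
from cell import manip
f0=np.load("f0.npy");a=axis(0,0);e=np.zeros(3)
for d in range(8,113,8):
    yaw=np.radians(4.3-d);keyline(O+e+.0228*a,a,yaw,.02);m,ax,y,s=keynow();f=np.array(s["contact_force"])-f0
    e[:2]=np.clip(e[:2]+1e-4*f[:2],-.0015,.0015)
    print(d,"yaw",np.degrees(y).round(1),"h",((m-O)@a*1e3).round(1),"f",f.round(1),"Mz",round(s["moment"][2],2),"e",(e[:2]*1e3).round(2),round(s["clock"],2),flush=True)
    if np.linalg.norm(f[:2])>15 or f[2]>30: break
E
```

```text
8 yaw -3.7 h 23.8 f [-0.5  0.   8.9] Mz -0.01 e [-0.05  0.  ] 19.67
16 yaw -11.7 h 23.8 f [-1.1 -0.7  9.3] Mz 0.05 e [-0.16 -0.07] 19.96
24 yaw -19.7 h 23.8 f [-0.2 -2.1  8.5] Mz 0.09 e [-0.17 -0.28] 20.25
32 yaw -27.7 h 23.8 f [-0.3 -1.8 10.1] Mz 0.01 e [-0.2  -0.46] 20.54
40 yaw -35.7 h 23.8 f [-1.  -1.8  9.6] Mz 0.03 e [-0.3  -0.64] 20.83
48 yaw -43.7 h 23.8 f [ 0.1 -1.7  9.2] Mz 0.02 e [-0.29 -0.81] 21.12
56 yaw -51.7 h 23.7 f [-1.8 -1.4 10.3] Mz 0.06 e [-0.46 -0.95] 21.42
64 yaw -59.7 h 23.8 f [-0.8 -1.8 10.4] Mz 0.04 e [-0.54 -1.12] 21.71
72 yaw -67.7 h 23.7 f [-1.2 -1.  10.1] Mz 0.03 e [-0.66 -1.22] 22.0
80 yaw -75.7 h 23.7 f [-2.4 -0.7 10.4] Mz 0.04 e [-0.9  -1.29] 22.29
88 yaw -83.7 h 23.7 f [-2.  -1.4 10.7] Mz 0.01 e [-1.1  -1.43] 22.58
96 yaw -91.7 h 23.7 f [-2.8 -0.9  9.9] Mz 0.06 e [-1.38 -1.5 ] 22.88
104 yaw -99.7 h 23.7 f [-1.3 -1.4  9.8] Mz 0.05 e [-1.5 -1.5] 23.17
112 yaw -107.7 h 23.7 f [-2.5 -0.9  9.5] Mz 0.05 e [-1.5 -1.5] 23.46
```

Turned about 110° with the force steady. My lateral compensation drifted, so I'll bring the key back over the pivot, lift off, and check the screw's lean.

```bash
python3 - <<'E'
from h import *
from cell import manip,cams
f0=np.load("f0.npy");a=axis(0,0);yaw=np.radians(4.3-112)
for e in([-.9,-.9],[-.3,-.3],[0,0]):
    keyline(O+[e[0]*1e-3,e[1]*1e-3,.0232],a,yaw,.02);s=manip.state();print((np.array(s["contact_force"])-f0).round(1))
for h in(.03,.036,.043,.06,.09):
    keyline(O+h*a,a,yaw,.04);s=manip.state();print(h,(np.array(s["contact_force"])-f0).round(1))
Rm=R.from_rotvec(s["tcp_rot"]);off=Rm.apply(np.asarray(wrist()["T_tool_cam"])[:3,3])
p=np.array([O[0],O[1],.225]);p[:2]-=off[:2]*.8
manip.move_linear(p,.12);manip.dwell(.2)
c=wrist();np.savez("pics/w2.npz",**c);print(manip.state()["clock"])
P=cloud(c);x,y,z=P[...,0],P[...,1],P[...,2];d=np.hypot(x-O[0],y-O[1])
m=(d<.13)&(z>.044)&(z<.055);print("strap",rect(P[m][:,:2]))
for A,B in((.068,.079),(.088,.094),(.094,.105)):
    q=(d<.03)&(z>A)&(z<B);print(A,q.sum(),rect(P[q][:,:2]))
u,v=proj(c,[O+[0,0,.04]])[0].astype(int);print(u,v,proj(c,[O+[0,0,.048]]),proj(c,[O+[0,0,.024]]));v=max(v,100)
cv2.imwrite("pics/w2.png",cv2.resize(c["image"][v-100:v+100,u-130:u+130],None,fx=3,fy=3,interpolation=cv2.INTER_CUBIC))
E
```

```text
[-1.9  0.   9.5]
[-2.4 -1.   9.5]
[-2.6 -1.2  9.5]
0.03 [-0.9  0.5 -1.6]
0.036 [-1.9 -0.2 -1.4]
0.043 [-1.4 -0.6  2.4]
0.06 [ 0.   0.8 -1.5]
0.09 [ 0.7  0.3 -0. ]
27.525
strap (array([0.5718, 0.1935]), array([ 34.3, 105.4]), 22.5)
0.068 602 (array([0.5828, 0.167 ]), array([29.2, 28.1]), 71.9)
0.088 75 (array([0.5833, 0.1669]), array([14.1, 13.9]), 81.5)
0.094 223 (array([0.5829, 0.1672]), array([12.8, 13.1]), 72.4)
322 131 [[322.07785621 131.94288205]] [[322.10375205 130.53843044]]
```

View pics/w2.png

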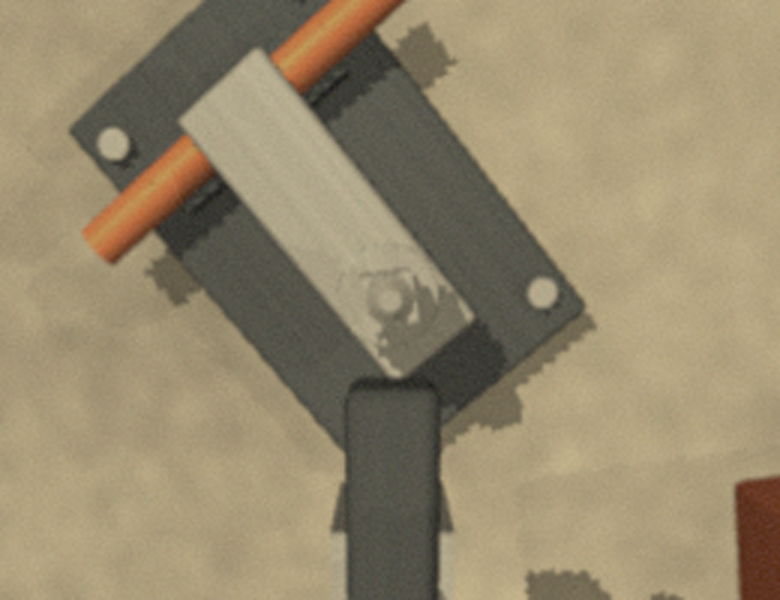

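The screw stands upright: flange and pilot are both at (.583,.167), about 1.5° of lean, and the head pattern is turned about 100°. In the picture the pilot is at (390,297) on the strap. Now I put the key back.

```bash
python3 - <<'E'
from h import *
from cell import manip,cams
a=axis(0,0);yaw=np.radians(12.5-90);S=np.array([.5382,-.1729,0]);f0=np.load("f0.npy")
p,r=keytcp(S+[0,0,.14],a,yaw);manip.move_pose(p,r)
for h in(.06,.045,.035,.025,.015,.009,.0068):
    keyline(S+[0,0,h],a,yaw,.06);s=manip.state();f=(np.array(s["contact_force"])-f0);print(h,f.round(1))
    if np.linalg.norm(f)>12: break
else:
    manip.dwell(.2);manip.set_gripper(.05);s=manip.state()
    t=s["tool_pos"];manip.move_linear([t[0],t[1],.2],.12)
    Rm=R.from_rotvec(s["tcp_rot"]);off=Rm.apply(np.asarray(wrist()["T_tool_cam"])[:3,3])
    q=np.array([S[0],S[1],.22]);q[:2]-=off[:2]*.8;manip.move_linear(q,.12);manip.dwell(.2)
    c=wrist();P=cloud(c);x,y,z=P[...,0],P[...,1],P[...,2];d=np.hypot(x-S[0],y-S[1])
    for n,A,B in(("bar",.105,.125),("body",.046,.056),("stand",.036,.045)):
        m=(d<.065 if n!="body" else d<.03)&(z>A)&(z<B);print(n,m.sum(),rect(P[m][:,:2]),np.median(z[m]))
    u,v=proj(c,[S+[0,0,.09]])[0].astype(int);v=max(v,100)
    cv2.imwrite("pics/w3.png",cv2.resize(c["image"][v-100:v+100,u-130:u+130],None,fx=3,fy=3))
    s=manip.state();print(s["clock"],s["contact_force"])
E
```

```text
0.06 [-0.1 -0.8  0.2]
0.045 [-1.2  0.4 -0.1]
0.035 [-0.9  0.1 -0.5]
0.025 [-0.6 -0.2 -0.6]
0.015 [-0.6  0.3  0. ]
0.009 [ 0.6 -0.5 -0.6]
0.0068 [ 0.4  0.4 -1.1]
bar 2039 (array([ 0.5399, -0.1711]), array([11.7, 95. ]), 12.8) 0.11368435579024627
body 137 (array([ 0.5397, -0.1711]), array([23.5, 23.8]), 12.5) 0.05087651315581487
stand 3657 (array([ 0.5383, -0.1732]), array([70.3, 69. ]), 12.6) 0.0407347727526951
34.875 [-0.46002152 -0.95817124 -0.87074616]
```

View pics/w3.png

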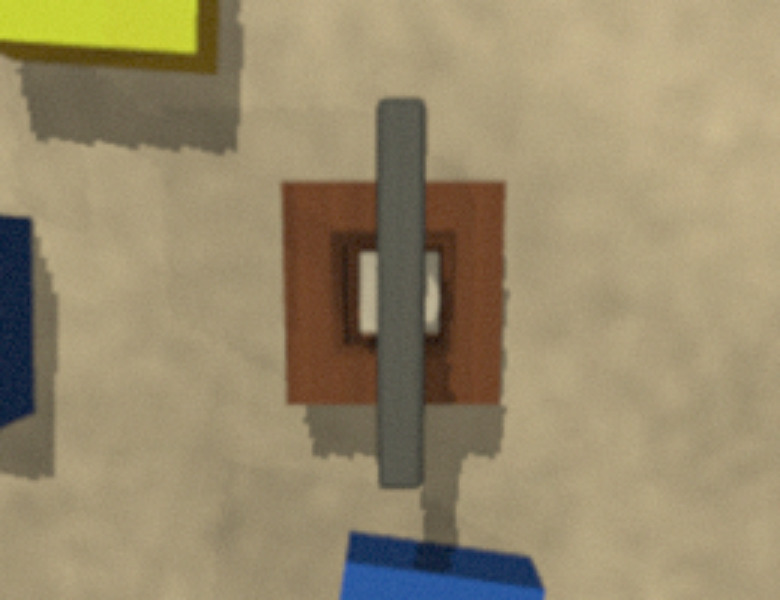

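The key stands upright in the pocket, its body at crop (400,293), about 2.5 mm off centre and at the right height. The gripper is clear, so I hand the job in.

```bash
python3 -c "
from cell import order
print(order.close_job())"
```

```text
the job is handed in; nothing more can be done
None
```

The job is handed in: the screw was brought upright (about 1.5° off vertical by my last measurement), turned roughly 100° clockwise, and the key is standing back in its brown stand; the hand-in returned no verdict.

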